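Set up a lamp frame for gluing

TASK

Set up the lamp frame for gluing on the white board: lay the brown packer squarely on the blue mark and stand the short tube (red tape band) centred on it, stand the tall plain tube centred on the orange mark, and lay the pine strip across the tops of both tubes as a level bridge, in line with the board and centred between the tubes. Then stand the solder reel flat on the middle of the strip as a weight. Leave the glue bottle and the light bulb where they are.

Things in the scene. Friction and masses are not known exactly. Their poses are not given: they have to be found in the camera images.
- glue_board: white laminate board, 120 x 250 x 6 mm, fixed to the desk. Origin: centre of its underside (z = 0); y axis along its 250 mm length, z up; its top is 6 mm above the origin. The two marks lie on its length axis, 80 mm either side of its centre; which mark is at which end varies
- round_mark: flat orange disc, 84 mm across, printed on the board (no height to speak of). Origin: its centre on the board's top, z up; place of the tall tube
- square_mark: flat blue rectangle, 106 x 72 mm, printed on the board (no height to speak of). Origin: its centre on the board's top; x axis along its 106 mm side, which lies across the board; place of the packer
- packer: dark brown wooden block, 90 x 56 x 16 mm, lying flat and loose, 60 g. Origin: centre of its underside; x axis along its 90 mm side, z up (16 mm thick). With the short tube on it it makes up the height of the tall tube
- short_tube: cardboard tube with a red tape band round its upper end, standing on end, 68 mm outside diameter, 72 mm tall, wall about 7 mm, open at both ends, loose, 60 g. Origin: centre of its foot; z axis up along the tube
- tall_tube: plain cardboard tube without tape, standing on end, 68 mm outside diameter, 88 mm tall, wall about 7 mm, open at both ends, loose, 60 g. Origin: centre of its foot; z axis up along the tube
- strip: straight pine strip, 300 x 30 x 14 mm, lying flat and loose, 90 g. Origin: centre of its underside; x axis along its 300 mm length, z up (14 mm thick)
- reel: solder reel with green flanges, 60 mm diameter, 35 mm tall, standing flat on a flange, loose, about 0.22 kg; it can be gripped across its flanges. Origin: centre of its lower flange's underside; z axis up along the reel's axis
- glue_bottle: white glue bottle with an orange nozzle, 47 mm diameter, 148 mm tall, standing loose on the desk; a bystander. Origin: centre of its foot
- bulb: white light bulb lying loose on the desk, 68 x 121 x 69 mm; a bystander. Origin: under its middle, on the desk
There are look-alikes about, which are no part of the job. What is shaped like the tall_tube but purple is not meant.

How it is judged:
At the end, for the whole second after the job is handed in: Packer on blue mark (12 mm, 0.15 rad), short tube upright on it (12 mm), tall tube upright on orange mark (12 mm), strip on both tubes, level (0.04 rad), in line with the board (0.1 rad), centred on it (15 mm), reel flat on the strip's middle (15 mm); all at rest (horizontal distance between packer and square_mark below 0.012 m and z of packer in the frame of square_mark between -0.003 and 0.003 m and angle between each of packer, strip's own z axis and vertical below 0.04 rad and angle between the x axis of packer and the x axis of square_mark, either way round below 0.15 rad and horizontal distance between short_tube and packer below 0.012 m and z of short_tube in the frame of packer between 0.013 and 0.019 m and angle between each of short_tube, tall_tube's own z axis and vertical below 0.05 rad and horizontal distance between tall_tube and round_mark below 0.012 m and z of tall_tube in the frame of round_mark between -0.003 and 0.003 m and horizontal distance between strip and glue_board below 0.015 m and z of strip in the frame of glue_board between 0.09 and 0.098 m and angle between the x axis of strip and the y axis of glue_board, either way round below 0.1 rad and horizontal distance between reel and strip below 0.015 m and z of reel in the frame of strip between 0.011 and 0.017 m and angle between reel's own z axis and vertical below 0.06 rad and linear speed of each of packer, short_tube, tall_tube, strip, reel below 0.01 m/s); the robot touches nothing.
It fails at once if the glue bottle is pushed more than 20 mm or tipped over (distance of glue_bottle from where it was at the start of the episode above 0.02 m or angle between glue_bottle's own z axis and vertical above 0.5 rad).
It fails at once if the light bulb is pushed more than 20 mm (distance of bulb from where it was at the start of the episode above 0.02 m).
It also fails if it takes over 136 s, if anything falls off the work surface, if the arm or the gripper's body presses on something with over 40 N, if the wrist force passes 120 N, or if a joint passes its speed limit or range.

ROBOT

A 6-joint arm with a two-finger parallel gripper is mounted at the origin on the work surface; the furniture and walls round the work are solid. World frame = base frame: x ahead of the robot, y to its left, z up, the work surface at z = 0. Lengths are in m, angles in rad, forces in N, time in s.
With the tool pointing down it reaches from about 0.425 to 0.95 m from the base axis. Payload 3.5 kg.
Tool frame: the origin (TCP) lies midway between the tips of the shut fingers; the grasp point (between the pads) lies 19 mm behind it; z points along the fingers, y is the direction in which the jaws open and shut (so a half turn about z gives the same grasp; the last joint's range is limited). The gripper opens to 85 mm and grips with 20 to 120 N. Pads are 22 mm wide; open, the fingers measure 114 mm over their backs; the gripper's body (76 mm by 85 mm) begins 54 mm behind the grasp point. The pads swing forward as they close: fully open they stand 13 mm farther back than shut.
Start: joints at [-1.383, 0.286, 1.577, -0, 1.279, -0.15], TCP at [0.224, -0.637, 0.231] pointing down, gripper open.
Joint ranges: [-2.77, 2.77], [-0.9, 2.22], [0.21, 2.48], [-1.53, 4.67], [0.24, 2.81], [-2.84, 2.84]. Speed limits (rad/s): [2.79, 2.79, 3.14, 3.14, 3.14, 3.14].

INTERFACE

Orientations are given as a unit quaternion [x, y, z, w].
In Python, from plant import * gives the robot as it stands.
- The arm moves only by the shell command python3 -m jog 'ROWS' [FORCE]. ROWS is a JSON object of lists of equal length, an entry for each row: "travel": the shift along the world's x, y, z in mm, a list of three; "dr": the turn, a rotation vector about the world's x, y, z in degrees, a list of three; "jaw": the closure in counts, from 0 (fully open) to 255 (shut). In form: {"travel": [[x, y, z], ...], "dr": [[wx, wy, wz], ...], "jaw": [jaw, ...]}. A call has 1 to 5 rows; each row shifts and turns the commanded pose from where the row before left it; what a row does not reach is not made up. A row lasts 1/12 s, in which the tool goes at most 41.7 mm and 7.16 degrees, less where a joint would pass 70% of its speed; a pose out of reach is approached as far as the arm can. A call is refused whole if a number of a shift passes 41.7 or a number of a turn 7.16, either way. A call with a gripper value outside its range is refused whole. The fingers move at their own pace and stop on an object; FORCE is the grip in N (left out, the last holds). Time passes only in rows, so rows that do not move let the fingers close. It gives the time, the measured TCP pose, the force and the opening at its end, in the units of the state.
- get_state(): the state, without advancing time (a new reading comes with each control period).
- read_camera(name): name is "side" or "top" or "wrist"; returns the picture (384x512x3 uint8, red, green, blue); there is no depth.
- camera_info(name): a dict with "K" (3x3 intrinsics, pixels), "R" (3x3) and "t" (3): a world point X has camera coordinates R X + t; the wrist camera has in their place "mount" (4x4, takes a point from camera to tool coordinates, whose origin is the TCP and whose axes are the flange's). Camera axes: x right, y down, z forward; pixel columns grow to the right and rows downward; lengths in m; the calibration is good to about 2 mm. A picture is of the moment at which its call begins: read the wrist's pose just before it. camera_info takes no time and is no camera call.
- sign_off(): hands the job in, once; it reports no verdict.
The state is a dict: "time": time; "qpos": joint angles; "dq": joint speeds; "joint_efforts": joint torques, N m; "eef_pos": TCP position; "tcp_rot": TCP orientation; "contact_force": force on the tool from outside, world axes, zero at the start; "wrist_torque": the same for the moment, N m; "opening": opening from 0.0 (shut) to 1.0 (fully open).
Only numpy, scipy, OpenCV 4.12 (cv2) and the standard library are available. Lean on these libraries where they do the work, as an engineer would, in place of code of your own. Each camera call takes 0.05 s, during which the arm holds its last target. There are 200 camera calls.

## Working session

There is one attempt and no reset: what is moved stays moved. The work goes in short steps, Python scripts to look and compute and a shell command to move; the robot and the scene stay as the last step left them, time stands still between calls to the robot, and variables do not carry over. Pictures are saved under pics/ and viewed, about 12 in all and at most 16, crops included, and the job is handed in when it is done.

```bash
ls; mkdir -p pics; cat > h.py <<'E'
from plant import *
import numpy as np, cv2
def snap(n,f):
    im=read_camera(n); cv2.imwrite(f'pics/{f}.png',cv2.cvtColor(im,cv2.COLOR_RGB2BGR)); return im
E
python3 - <<'E'
from h import *
s=get_state(); print(s)
for n in ('top','side','wrist'):
    print(n,camera_info(n))
a=snap('top','top0');b=snap('side','side0')
E
```

```text
pics
{'time': 0.0, 'qpos': array([-1.38300850e+00,  2.87163221e-01,  1.57815648e+00,  6.35581985e-08,
        1.27858779e+00, -1.50017014e-01]), 'dq': array([ 0.00073468, -0.00060429, -0.00100807,  0.00157225,  0.0008324 ,
       -0.00031373]), 'joint_efforts': array([ 6.63563242e-04, -4.05978727e+01, -2.92624676e+01, -7.23953872e-05,
        5.83372079e-03, -1.44079598e-05]), 'eef_pos': array([ 0.22360165, -0.63620508,  0.22995991]), 'tcp_rot': array([ 9.85769205e-01,  1.68100369e-01, -2.18266692e-05, -1.15721608e-03]), 'contact_force': array([ 0.24891033, -0.28656239,  0.16683385]), 'wrist_torque': array([0.01117035, 0.02395464, 0.01547829]), 'opening': 0.9993933961901147}
top {'K': array([[491.31053496,   0.        , 260.82520281],
       [  0.        , 491.31053496, 196.21788344],
       [  0.        ,   0.        ,   1.        ]]), 'R': array([[ 0.02147868, -0.9997157 ,  0.01035343],
       [-0.99004594, -0.02270944, -0.13890041],
       [ 0.13909604, -0.00726698, -0.99025223]]), 't': array([-0.02950562,  0.52203564,  1.72924176])}
side {'K': array([[488.8437338 ,   0.        , 
[... 173 characters left out ...]
3895e-04],
       [-1.67227900e-01,  5.73981337e-01, -8.01611037e-01],
       [ 2.25325508e-01, -7.69291323e-01, -5.97845528e-01]]), 't': array([0.50079307, 0.135325  , 1.59492811])}
wrist {'K': array([[282.28545136,   0.        , 258.42636683],
       [  0.        , 282.28545136, 193.56649061],
       [  0.        ,   0.        ,   1.        ]]), 'mount': array([[ 3.00137060e-04, -9.65948040e-01, -2.58735954e-01,
         6.48766743e-02],
       [ 9.99999798e-01,  4.34863768e-04, -4.63479478e-04,
         1.67329912e-03],
       [ 5.60211985e-04, -2.58735762e-01,  9.65947976e-01,
        -1.43522753e-01],
       [ 0.00000000e+00,  0.00000000e+00,  0.00000000e+00,
         1.00000000e+00]])}
```

View pics/top0.png

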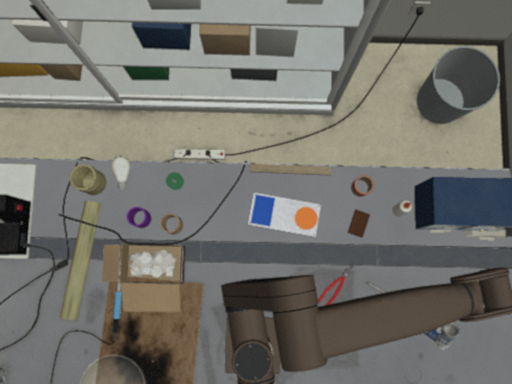

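View pics/side0.png

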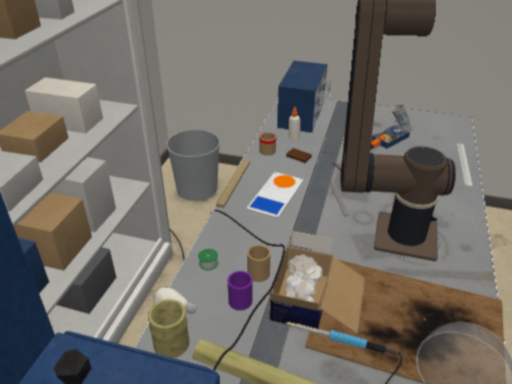

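The top view shows the board (285,215), strip (290,169), short tube (362,186), packer (359,223), reel (175,181), tall tube (172,224), purple decoy (138,217), bottle (403,208) and bulb (121,172).

```bash
cat >> h.py <<'E'
from scipy.spatial.transform import Rotation as Ro
def cam(n,s=None):
    c=camera_info(n);K=np.array(c['K'])
    if n!='wrist': R=np.array(c['R']);return K,R.T,-R.T@np.array(c['t'])
    s=s or get_state(); M=np.array(c['mount']); Rt=Ro.from_quat(s['tcp_rot']).as_matrix()
    return K,Rt@M[:3,:3],Rt@M[:3,3]+s['eef_pos']
def ray(C,px,z):
    K,R,o=C; px=np.atleast_2d(np.asarray(px,float)).reshape(-1,2)
    d=np.c_[px,np.ones(len(px))]@np.linalg.inv(K).T@R.T
    return (o+d*((z-o[2])/d[:,2])[:,None])[:,:2]
def blobs(im,lo,hi,amin=40):
    m=cv2.inRange(cv2.cvtColor(im,cv2.COLOR_RGB2HSV),np.array(lo),np.array(hi))
    cs=cv2.findContours(m,cv2.RETR_EXTERNAL,cv2.CHAIN_APPROX_NONE)[0]
    return sorted([c for c in cs if cv2.contourArea(c)>amin],key=cv2.contourArea,reverse=True)
def rect(C,c,z):
    P=ray(C,c,z)*1000; (x,y),(w,h),a=cv2.minAreaRect(P.astype(np.float32))
    return np.round([x,y,w,h,a if w>h else a-90],1)   # mm, angle of long side from x
E
python3 - <<'E'
from h import *
im=cv2.cvtColor(cv2.imread('pics/top0.png'),cv2.COLOR_BGR2RGB);C=cam('top');print(C[2])
roi=im.copy();roi[:155]=0;roi[240:]=0;roi[:,:105]=0;roi[:,412:]=0
for n,lo,hi,z in [('orange',(5,150,150),(20,255,255),.006),('blue',(105,150,100),(125,255,255),.006),('green',(60,100,40),(90,255,255),.035),('brown',(0,60,20),(25,255,110),.016),('tan',(8,50,90),(28,200,220),.08),('red',(0,150,100),(6,255,255),.072)]:
    for c in blobs(roi,lo,hi,25)[:6]: print(n,cv2.boundingRect(c),rect(C,c,z))
E
```

```text
[ 0.27694232 -0.00507574  1.78520196]
orange (296, 208, 21, 21) [ 450.7 -184.2   73.    73.1  -88.7]
blue (252, 196, 22, 29) [476.4 -25.   63.5  98.   -9.2]
green (167, 173, 16, 16) [572.9 294.6  57.3  50.8  46.6]
brown (349, 210, 20, 27) [ 435.6 -373.8   52.3   87.1  -18.5]
brown (360, 177, 12, 15) [ 585.5 -406.4   57.    29.1   31.3]
brown (162, 215, 13, 16) [428.2 320.5  31.2  59.3 -27.3]
brown (172, 217, 11, 17) [410.  276.7  25.   61.1 -18. ]
brown (352, 181, 13, 15) [ 556.9 -365.9   62.5   24.6   35.5]
tan (250, 163, 81, 12) [ 618.  -118.8  283.4   30.2   88.8]
tan (294, 207, 24, 23) [ 443.5 -175.    77.    80.5  -88.7]
tan (160, 214, 23, 20) [413.8 292.1  77.9  63.8  58. ]
tan (354, 175, 20, 19) [ 568.3 -378.6   64.3   67.5  -88.7]
tan (404, 202, 7, 6) [ 498.9 -530.8   17.7   21.6  -88.7]
```

```bash
python3 -m jog '{"travel":[[24,29,0],[24,29,0],[24,29,0],[24,29,0],[24,29,0]],"dr":[[0,0,-4.2],[0,0,-4.2],[0,0,-4.2],[0,0,-4.2],[0,0,-4.2]],"jaw":[0,0,0,0,0]}'
python3 -m jog '{"travel":[[24,29,0],[24,29,0],[24,29,0],[20,28,0],[0,0,0]],"dr":[[0,0,-4.2],[0,0,-4.2],[0,0,-4.2],[0,0,-4.2],[0,0,0]],"jaw":[0,0,0,0,0]}'
python3 - <<'E'
from h import *
s=get_state();C=cam('wrist',s);im=snap('wrist','w1')
print(s['time'],s['eef_pos'])
for n,lo,hi,z in [('orange',(5,150,150),(20,255,255),.006),('blue',(105,150,80),(125,255,255),.006),('brown',(0,60,20),(25,255,110),.016)]:
    for c in blobs(im,lo,hi,200)[:4]: print(n,cv2.boundingRect(c),rect(C,c,z))
E
```

```text
time: 0.52
eef_pos: [0.3443, -0.4901, 0.2306]
tcp_rot: [1.0, -0.016, -0.0, -0.001]
contact_force: [1.7, -0.4, -0.0]
opening: 1.0
time: 0.93
eef_pos: [0.4384, -0.3718, 0.2307]
tcp_rot: [0.987, -0.159, 0.0, -0.002]
contact_force: [0.1, -0.2, 0.5]
opening: 0.998
0.9333 [ 0.43837873 -0.37184998  0.23072496]
orange (93, 174, 62, 59) [ 450.7 -183.1   82.8   82.3   22.8]
blue (0, 181, 50, 78) [476.1 -24.4  71.3 105.5  -9.2]
brown (239, 136, 45, 69) [ 436.9 -375.8   55.5   88.6  -18.2]
brown (198, 20, 58, 38) [ 596.2 -387.1   66.5   35.5   67.1]
brown (0, 57, 137, 49) [ 612.4 -189.4  179.7    3.4   88.9]
```

View pics/w1.png

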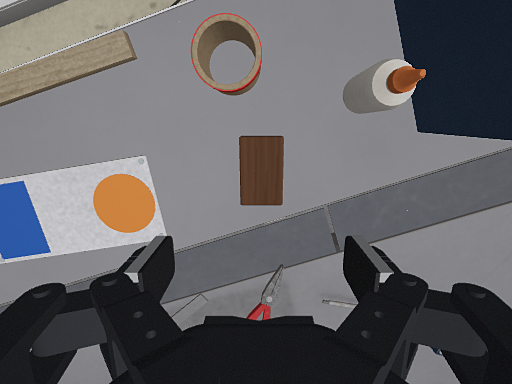

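The wrist view shows packer at (262,171), short tube at (227,52), orange mark (124,203), and the blue mark at the left edge. Measurements agree with the top camera.

```bash
python3 -m jog '{"travel":[[-1.5,-4,-40],[0,0,-40],[0,0,-40],[0,0,-40],[0,0,-40]],"dr":[[0,0,0],[0,0,0],[0,0,0],[0,0,0],[0,0,0]],"jaw":[0,0,0,0,0]}'
python3 -m jog '{"travel":[[0,0,-20],[0,0,-10],[0,0,0],[0,0,0],[0,0,0]],"dr":[[0,0,0],[0,0,0],[0,0,0],[0,0,0],[0,0,0]],"jaw":[0,0,60,120,120]}' 30
python3 -m jog '{"travel":[[0,0,0],[0,0,0],[0,0,0],[0,0,0],[0,0,0]],"dr":[[0,0,0],[0,0,0],[0,0,0],[0,0,0],[0,0,0]],"jaw":[255,255,255,255,255]}' 30
python3 -m jog '{"travel":[[0,0,10],[0,0,20],[0,0,20],[0,0,0],[0,0,0]],"dr":[[0,0,0],[0,0,0],[0,0,0],[0,0,0],[0,0,0]],"jaw":[255,255,255,255,255]}' 30
```

```text
time: 1.4
eef_pos: [0.4333, -0.3818, 0.0295]
tcp_rot: [0.987, -0.16, 0.0, 0.0]
contact_force: [1.1, -0.4, -0.1]
opening: 0.995
time: 1.82
eef_pos: [0.4353, -0.3828, 0.0038]
tcp_rot: [0.987, -0.16, 0.001, 0.001]
contact_force: [1.0, -0.8, -0.6]
opening: 0.646
time: 2.23
eef_pos: [0.4352, -0.3822, 0.0034]
tcp_rot: [0.987, -0.16, 0.001, 0.001]
contact_force: [-0.9, 0.5, 5.8]
opening: 0.641
time: 2.65
eef_pos: [0.4348, -0.3814, 0.0526]
tcp_rot: [0.987, -0.16, 0.001, 0.001]
contact_force: [0.0, -0.6, -0.8]
opening: 0.649
```

```bash
python3 -m jog '{"travel":[[4.1,35.7,0],[4.1,35.7,0],[4.1,35.7,0],[4.1,35.7,0],[4.1,35.7,0]],"dr":[[0,0,0.92],[0,0,0.92],[0,0,0.92],[0,0,0.92],[0,0,0.92]],"jaw":[255,255,255,255,255]}'
python3 -m jog '{"travel":[[4.1,35.7,0],[4.1,35.7,0],[4.1,35.7,0],[4.1,35.7,0],[4.1,35.7,0]],"dr":[[0,0,0.92],[0,0,0.92],[0,0,0.92],[0,0,0.92],[0,0,0.92]],"jaw":[255,255,255,255,255]}'
python3 -m jog '{"travel":[[0,0,-15],[0,0,-10],[0,0,0],[0,0,0]],"dr":[[0,0,0],[0,0,0],[0,0,0],[0,0,0]],"jaw":[255,255,255,255]}'
python3 - <<'E'
from h import *
s=get_state();C=cam('wrist',s);im=snap('wrist','w2');print(s['time'],s['eef_pos'],s['tcp_rot'])
z=s['eef_pos'][2]+.0126
for n,lo,hi,z in [('brown',(0,60,20),(25,255,110),z),('orange',(5,150,150),(20,255,255),.006)]:
    for c in blobs(im,lo,hi,300)[:2]: print(n,cv2.boundingRect(c),rect(C,c,z))
E
```

```text
time: 3.07
eef_pos: [0.4534, -0.1999, 0.0496]
tcp_rot: [0.993, -0.12, -0.001, -0.001]
contact_force: [0.3, -0.2, -0.8]
opening: 0.648
time: 3.48
eef_pos: [0.4737, -0.0217, 0.0498]
tcp_rot: [0.997, -0.08, -0.001, -0.0]
contact_force: [0.4, -0.6, -0.9]
opening: 0.645
time: 3.82
eef_pos: [0.4738, -0.0241, 0.0247]
tcp_rot: [0.997, -0.081, -0.002, -0.0]
contact_force: [0.3, -0.5, -0.2]
opening: 0.645
3.8167 [ 0.47376016 -0.02407655  0.02470821] [ 9.96707757e-01 -8.10547000e-02 -1.92548010e-03 -2.74902030e-04]
brown (200, 160, 118, 161) [476.4 -26.2  55.5  87.8  -9.3]
orange (452, 161, 60, 124) [ 448.8 -161.    82.9   35.8    3.9]
```

View pics/w2.png

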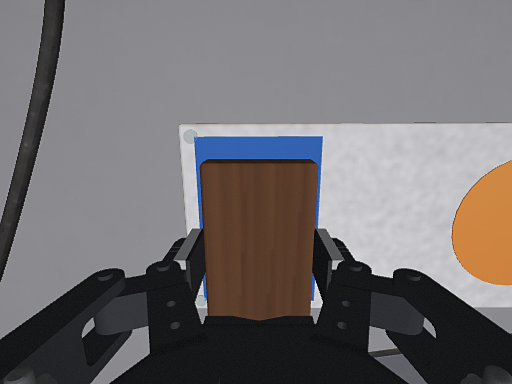

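Packer is held square over the blue mark, 1–2 mm off; the blue border around it is even on both sides.

```bash
python3 -m jog '{"travel":[[0,1.5,-10],[0,0,-4.5],[0,0,0],[0,0,0],[0,0,0]],"dr":[[0,0,0],[0,0,0],[0,0,0],[0,0,0],[0,0,0]],"jaw":[255,255,255,0,0]}'
python3 -m jog '{"travel":[[0,0,0],[0,0,0],[0,0,20],[0,0,41],[0,0,41]],"dr":[[0,0,0],[0,0,0],[0,0,0],[0,0,0],[0,0,0]],"jaw":[0,0,0,0,0]}'
python3 -m jog '{"travel":[[0,0,41],[0,0,41],[0,0,20],[0,0,0],[0,0,0]],"dr":[[0,0,0],[0,0,0],[0,0,0],[0,0,0],[0,0,0]],"jaw":[0,0,0,0,0]}'
python3 - <<'E'
from h import *
s=get_state();C=cam('wrist',s);im=snap('wrist','w3');print(s['time'],s['eef_pos'],s['tcp_rot'])
for n,lo,hi,z in [('brown',(0,60,20),(25,255,110),.022),('blue',(105,150,80),(125,255,255),.006),('orange',(5,150,150),(20,255,255),.006)]:
    for c in blobs(im,lo,hi,300)[:2]: print(n,cv2.boundingRect(c),rect(C,c,z))
im=cv2.cvtColor(cv2.imread('pics/w1.png'),cv2.COLOR_BGR2RGB)
C=cam('wrist',dict(eef_pos=np.array([.43838,-.37185,.23072]),tcp_rot=[.987,-.159,0,-.002]))
h=cv2.cvtColor(im,cv2.COLOR_RGB2HSV);m=((h[...,0]<7)|(h[...,0]>172))&(h[...,1]>120)&(h[...,2]>90);m[130:]=0
ys,xs=np.nonzero(m);print(len(xs),xs.min(),xs.max(),ys.min(),ys.max())
hull=cv2.convexHull(np.c_[xs,ys].astype(np.int32)); hull=hull[hull[:,0,1]<80]
P=ray(C,hull,.072)*1000;print(cv2.minEnclosingCircle(P.astype(np.float32)))
E
```

```text
time: 4.28
eef_pos: [0.4755, -0.0227, 0.012]
tcp_rot: [0.997, -0.081, 0.0, 0.0]
contact_force: [-0.1, -0.4, -0.1]
opening: 0.901
time: 4.7
eef_pos: [0.4735, -0.0219, 0.1135]
tcp_rot: [0.997, -0.081, -0.002, -0.0]
contact_force: [1.9, -0.6, 0.1]
opening: 0.997
time: 5.12
eef_pos: [0.476, -0.0225, 0.2176]
tcp_rot: [0.997, -0.081, 0.002, 0.0]
contact_force: [-0.6, -0.5, -1.0]
opening: 0.998
5.1167 [ 0.47602905 -0.02248569  0.21761888] [ 9.96751575e-01 -8.05104766e-02  2.05273108e-03  3.83926335e-04]
brown (236, 138, 47, 72) [475.2 -24.5  54.9  88.1  -9.3]
brown (0, 227, 63, 76) [412.2 306.6  69.9 124.1 -63.1]
blue (231, 129, 58, 83) [475.9 -26.   71.3 105.8  -9.1]
orange (353, 138, 66, 65) [ 450.6 -184.    82.5   82.8   -1. ]
334 191 261 13 91
((568.1588134765625, -382.8759765625), 35.62868118286133)
```

Packer is within about 2 mm of the mark. Next, the short tube.

```bash
python3 -m jog '{"travel":[[9.3,-36,0],[9.3,-36,0],[9.3,-36,0],[9.3,-36,0],[9.3,-36,0]],"dr":[[0,0,0],[0,0,0],[0,0,0],[0,0,0],[0,0,0]],"jaw":[0,0,0,0,0]}'
python3 -m jog '{"travel":[[9.3,-36,0],[9.3,-36,0],[9.3,-36,0],[9.3,-36,0],[9.3,-36,0]],"dr":[[0,0,0],[0,0,0],[0,0,0],[0,0,0],[0,0,0]],"jaw":[0,0,0,0,0]}'
python3 -m jog '{"travel":[[0,0,0],[0,0,0],[0,0,0]],"dr":[[0,0,0],[0,0,0],[0,0,0]],"jaw":[0,0,0]}'
cat >> h.py <<'E'
def rim(C,m,z):
    "centre and radius of a rim seen in mask m at height z: circle fit on the hull, points of the lower edge dropped"
    c=max(cv2.findContours(m.astype(np.uint8),cv2.RETR_EXTERNAL,cv2.CHAIN_APPROX_NONE)[0],key=cv2.contourArea)
    P=(ray(C,cv2.convexHull(c),z)*1000).astype(np.float32)
    return cv2.boundingRect(c),cv2.minEnclosingCircle(P)
E
python3 - <<'E'
from h import *
s=get_state();C=cam('wrist',s);im=snap('wrist','w4');print(s['time'],s['eef_pos'],s['tcp_rot'])
h=cv2.cvtColor(im,cv2.COLOR_RGB2HSV);m=((h[...,0]<7)|(h[...,0]>172))&(h[...,1]>120)&(h[...,2]>90);m[300:]=0
print(rim(C,m,.072))
E
```

```text
time: 5.58
eef_pos: [0.5206, -0.2032, 0.2125]
tcp_rot: [0.997, -0.081, -0.002, -0.001]
contact_force: [1.0, 0.6, 0.4]
opening: 1.001
time: 6.0
eef_pos: [0.5673, -0.3832, 0.2118]
tcp_rot: [0.997, -0.081, -0.002, -0.002]
contact_force: [0.7, 0.5, -0.4]
opening: 0.999
time: 6.25
eef_pos: [0.5672, -0.3813, 0.2127]
tcp_rot: [0.997, -0.081, -0.002, -0.002]
contact_force: [0.2, -0.2, 0.4]
opening: 1.003
6.25 [ 0.56721205 -0.3813077   0.21270045] [ 0.99672967 -0.08076386 -0.0020019  -0.00177858]
((227, 146, 66, 43), ((572.202392578125, -384.14825439453125), 34.501930236816406))
```

View pics/w4.png

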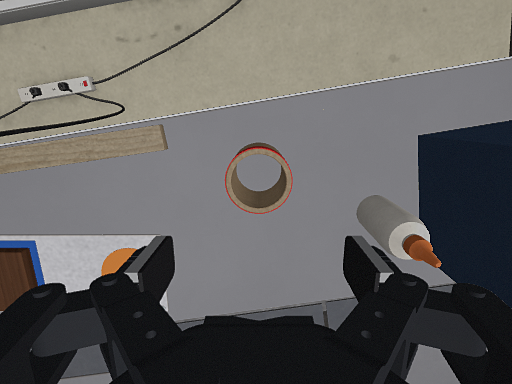

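The short tube's red rim spans columns 225–292 and rows 147–213, so its centre is about (258.5,180).

```bash
python3 - <<'E'
from h import *
C=cam('wrist');print(ray(C,[[258.5,180],[225,180],[292,180],[258.5,147],[258.5,213.5]],.072)*1000)
E
```

```text
[[ 570.58062101 -382.65553481]
 [ 576.09031386 -348.49869769]
 [ 565.07472044 -416.78886201]
 [ 603.9367155  -388.05513936]
 [ 534.51054258 -376.81659706]]
```

```bash
python3 -m jog '{"travel":[[3,-1,-40],[0,0,-40],[0,0,-40],[0,0,-40],[0,0,-26]],"dr":[[0,0,0],[0,0,0],[0,0,0],[0,0,0],[0,0,0]],"jaw":[0,0,0,0,0]}'
python3 -m jog '{"travel":[[0,0,0],[0,0,0],[0,0,0],[0,0,0],[0,0,0]],"dr":[[0,0,0],[0,0,0],[0,0,0],[0,0,0],[0,0,0]],"jaw":[0,40,80,255,255]}' 25
python3 -m jog '{"travel":[[0,0,0],[0,0,0],[0,0,15],[0,0,35],[0,0,20]],"dr":[[0,0,0],[0,0,0],[0,0,0],[0,0,0],[0,0,0]],"jaw":[255,255,255,255,255]}' 25
```

```text
time: 6.72
eef_pos: [0.5691, -0.3795, 0.0251]
tcp_rot: [0.997, -0.08, -0.003, -0.002]
contact_force: [-0.0, 0.7, -1.2]
opening: 1.0
time: 7.13
eef_pos: [0.5728, -0.3845, 0.0333]
tcp_rot: [0.997, -0.08, 0.002, 0.002]
contact_force: [0.9, 0.3, 0.0]
opening: 0.786
time: 7.55
eef_pos: [0.5718, -0.3839, 0.1031]
tcp_rot: [0.997, -0.081, 0.001, 0.001]
contact_force: [0.3, -0.6, 1.3]
opening: 0.79
```

```bash
python3 -m jog '{"travel":[[-9.6,35.9,0],[-9.6,35.9,0],[-9.6,35.9,0],[-9.6,35.9,0],[-9.6,35.9,0]],"dr":[[0,0,0],[0,0,0],[0,0,0],[0,0,0],[0,0,0]],"jaw":[255,255,255,255,255]}'
python3 -m jog '{"travel":[[-9.6,35.9,0],[-9.6,35.9,0],[-9.6,35.9,0],[-9.6,35.9,0],[-9.6,35.9,0]],"dr":[[0,0,0],[0,0,0],[0,0,0],[0,0,0],[0,0,0]],"jaw":[255,255,255,255,255]}'
python3 -m jog '{"travel":[[0,0,-20],[0,0,-10],[0,0,0],[0,0,0],[0,0,0]],"dr":[[0,0,0],[0,0,0],[0,0,0],[0,0,0],[0,0,0]],"jaw":[255,255,255,255,255]}'
python3 - <<'E'
from h import *
s=get_state();C=cam('wrist',s);im=snap('wrist','w5');print(s['time'],s['eef_pos'],s['tcp_rot'])
h=cv2.cvtColor(im,cv2.COLOR_RGB2HSV);m=((h[...,0]<7)|(h[...,0]>172))&(h[...,1]>120)&(h[...,2]>90)
print(rim(C,m,s['eef_pos'][2]-.033+.072))
E
```

```text
time: 7.97
eef_pos: [0.5228, -0.2026, 0.1012]
tcp_rot: [0.997, -0.081, 0.001, 0.0]
contact_force: [1.8, 0.9, 0.5]
opening: 0.787
time: 8.38
eef_pos: [0.4749, -0.023, 0.1012]
tcp_rot: [0.997, -0.081, 0.001, 0.0]
contact_force: [0.1, 0.0, -0.3]
opening: 0.783
time: 8.8
eef_pos: [0.4761, -0.0254, 0.0706]
tcp_rot: [0.997, -0.081, 0.001, 0.0]
contact_force: [-0.3, 0.4, -0.1]
opening: 0.782
8.8 [ 0.47609534 -0.02542725  0.07063897] [ 9.96681802e-01 -8.13943759e-02  5.64894808e-04  1.51159598e-04]
((176, 197, 165, 78), ((479.3692626953125, -27.478288650512695), 34.00311279296875))
```

View pics/w5.png

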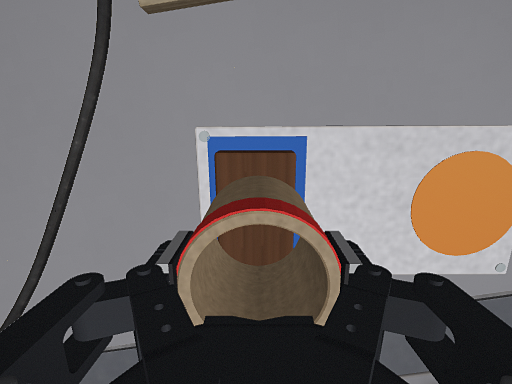

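The tube hangs over the packer, evenly between the fingers; its widest row is near 278. Lowering.

```bash
python3 -m jog '{"travel":[[0,0.5,-10],[0,0,-5],[0,0,-1],[0,0,0],[0,0,0]],"dr":[[0,0,0],[0,0,0],[0,0,0],[0,0,0],[0,0,0]],"jaw":[255,255,255,255,255]}'
python3 - <<'E'
from h import *
s=get_state();C=cam('wrist',s);print(s['eef_pos'],s['contact_force']);im=snap('wrist','w6')
h=cv2.cvtColor(im,cv2.COLOR_RGB2HSV);m=((h[...,0]<7)|(h[...,0]>172))&(h[...,1]>120)&(h[...,2]>90)
c=np.nonzero(m);u=c[1];i=u==u.min();j=u==u.max();print(u.min(),c[0][i].mean(),u.max(),c[0][j].mean())
E
```

```text
time: 9.27
eef_pos: [0.4751, -0.0239, 0.0536]
tcp_rot: [0.997, -0.081, -0.0, -0.0]
contact_force: [1.4, 0.1, -0.8]
opening: 0.782
[ 0.47513511 -0.02390793  0.05358995] [ 1.44394536  0.05404856 -0.80963267]
176 269.0 340 268.5
```

```bash
python3 -m jog '{"travel":[[0,0,-1],[0,0,-1],[0,0,0]],"dr":[[0,0,0],[0,0,0],[0,0,0]],"jaw":[255,255,255]}'
```

```text
time: 9.57
eef_pos: [0.4753, -0.0238, 0.0533]
tcp_rot: [0.997, -0.08, -0.001, 0.0]
contact_force: [-5.6, 0.4, 10.0]
opening: 0.782
```

```bash
python3 -m jog '{"travel":[[0,0,1],[0,0,0.7],[0,0,0],[0,0,0],[0,0,0]],"dr":[[0,0,0],[0,0,0],[0,0,0],[0,0,0],[0,0,0]],"jaw":[255,255,255,100,60]}'
python3 -m jog '{"travel":[[0,0,0],[0,0,0],[0,0,0],[0,0,30],[0,0,40]],"dr":[[0,0,0],[0,0,0],[0,0,0],[0,0,0],[0,0,0]],"jaw":[0,0,0,0,0]}'
python3 -m jog '{"travel":[[0,0,40],[0,0,40],[0,0,10],[0,0,0],[0,0,0]],"dr":[[0,0,0],[0,0,0],[0,0,0],[0,0,0],[0,0,0]],"jaw":[0,0,0,0,0]}'
python3 - <<'E'
from h import *
s=get_state();C=cam('wrist',s);print(s['time'],s['eef_pos'],s['tcp_rot']);im=snap('wrist','w7')
h=cv2.cvtColor(im,cv2.COLOR_RGB2HSV);m=((h[...,0]<7)|(h[...,0]>172))&(h[...,1]>120)&(h[...,2]>90)
print(rim(C,m,.094))
for n,lo,hi,z in [('blue',(105,150,80),(125,255,255),.006),('brown',(0,60,20),(25,255,110),.022)]:
    for c in blobs(im,lo,hi,300)[:2]: print(n,cv2.boundingRect(c),rect(C,c,z))
E
```

```text
time: 9.98
eef_pos: [0.4753, -0.0238, 0.0535]
tcp_rot: [0.997, -0.081, 0.0, -0.0]
contact_force: [-0.3, 0.3, 1.1]
opening: 0.783
time: 10.4
eef_pos: [0.4717, -0.023, 0.1201]
tcp_rot: [0.997, -0.081, -0.005, -0.001]
contact_force: [1.4, -0.2, 0.1]
opening: 0.999
time: 10.82
eef_pos: [0.4751, -0.0238, 0.2133]
tcp_rot: [0.997, -0.081, 0.0, 0.0]
contact_force: [-0.7, -0.4, -0.6]
opening: 0.997
10.8167 [ 0.47513741 -0.023821    0.21333244] [ 9.96746009e-01 -8.06059718e-02  2.57690864e-04  6.77020422e-05]
((222, 154, 73, 72), ((473.2346496582031, -24.585121154785156), 35.934303283691406))
blue (230, 128, 59, 41) [504.  -30.4  71.2  49.   80.6]
brown (0, 228, 60, 76) [411.4 306.7  68.2 126.5 -63.7]
brown (230, 162, 59, 58) [453.2 -23.4  69.1  72.2 -20.6]
```

View pics/w7.png

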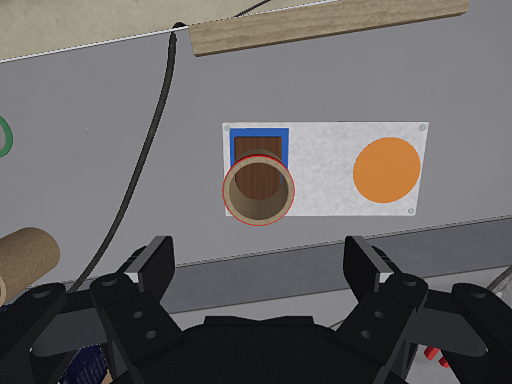

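Short tube stands on the packer (rim centre about (258.5,190)), within 2 mm. The tall tube is at the left edge, next.

```bash
python3 -m jog '{"travel":[[-6.9,35.8,0],[-6.9,35.8,0],[-6.9,35.8,0],[-6.9,35.8,0],[-6.9,35.8,0]],"dr":[[0,0,0],[0,0,0],[0,0,0],[0,0,0],[0,0,0]],"jaw":[0,0,0,0,0]}'
python3 -m jog '{"travel":[[-6.9,35.8,0],[-6.9,35.8,0],[-6.9,35.8,0],[-6.9,35.8,0],[0,0,0]],"dr":[[0,0,0],[0,0,0],[0,0,0],[0,0,0],[0,0,0]],"jaw":[0,0,0,0,0]}'
python3 -m jog '{"travel":[[0,0,0],[0,0,0]],"dr":[[0,0,0],[0,0,0]],"jaw":[0,0]}'
python3 - <<'E'
from h import *
s=get_state();C=cam('wrist',s);im=snap('wrist','w8');print(s['time'],s['eef_pos'],s['tcp_rot'])
for n,lo,hi,z in [('purple',(130,100,40),(160,255,255),.088),('green',(60,100,40),(90,255,255),.035),('tan',(8,50,60),(28,200,255),.088)]:
    for c in blobs(im,lo,hi,300)[:3]: print(n,cv2.boundingRect(c),rect(C,c,z))
E
```

```text
time: 11.28
eef_pos: [0.4385, 0.1563, 0.2102]
tcp_rot: [0.997, -0.081, -0.003, 0.001]
contact_force: [1.1, -0.4, -0.5]
opening: 0.998
time: 11.7
eef_pos: [0.4099, 0.3024, 0.2101]
tcp_rot: [0.997, -0.078, -0.003, 0.0]
contact_force: [-0.9, -0.9, -0.4]
opening: 1.004
time: 11.87
eef_pos: [0.4119, 0.2977, 0.2109]
tcp_rot: [0.997, -0.08, -0.002, 0.001]
contact_force: [0.3, -0.6, 0.1]
opening: 1.0
11.8667 [0.41194926 0.29771713 0.21089571] [ 0.99677132 -0.08025491 -0.00203085  0.0013971 ]
purple (100, 140, 91, 75) [442.5 403.   67.2  90.1 -57. ]
green (202, 0, 59, 58) [565.8 298.6  58.2  51.5  80.9]
tan (223, 141, 70, 75) [418.2 296.8  71.2  67.5  25.4]
tan (0, 218, 66, 78) [374.8 537.5  50.8  88.3  -8. ]
tan (0, 145, 49, 67) [457.1 523.6  48.1  64.8  -9.2]
```

View pics/w8.png

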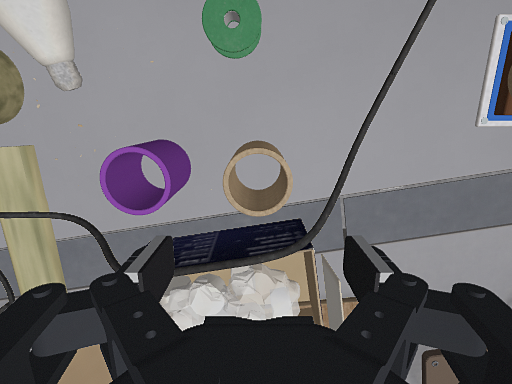

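The tall tube's rim spans columns 223–293 and rows 147–217, so its centre is about (258,182). The purple decoy is 118 mm to the left and the box is below.

```bash
python3 - <<'E'
from h import *
C=cam('wrist');print(ray(C,[[258,182],[223,182],[293,182],[258,147],[258,216.5]],.088)*1000)
E
```

```text
[[417.53716706 294.97535471]
 [423.00900267 328.41804911]
 [412.0625228  261.51549443]
 [450.71323856 289.54934135]
 [382.60158064 300.68914028]]
```

```bash
python3 -m jog '{"travel":[[5,-2.5,-35],[0,0,-35],[0,0,-35],[0,0,-35],[0,0,-29]],"dr":[[0,0,0],[0,0,0],[0,0,0],[0,0,0],[0,0,0]],"jaw":[0,0,0,0,0]}'
python3 -m jog '{"travel":[[0,0,0],[0,0,0],[0,0,0],[0,0,0],[0,0,0]],"dr":[[0,0,0],[0,0,0],[0,0,0],[0,0,0],[0,0,0]],"jaw":[0,40,80,255,255]}' 25
python3 -m jog '{"travel":[[0,0,0],[0,0,0],[0,0,0]],"dr":[[0,0,0],[0,0,0],[0,0,0]],"jaw":[255,255,255]}' 25
python3 -m jog '{"travel":[[0,0,15],[0,0,40],[0,0,40],[0,0,40],[0,0,0]],"dr":[[0,0,0],[0,0,0],[0,0,0],[0,0,0],[0,0,0]],"jaw":[255,255,255,255,255]}' 25
```

```text
time: 12.33
eef_pos: [0.4173, 0.2936, 0.0417]
tcp_rot: [0.997, -0.082, -0.001, 0.001]
contact_force: [-0.5, -0.1, -0.3]
opening: 0.999
time: 12.75
eef_pos: [0.4199, 0.2964, 0.047]
tcp_rot: [0.997, -0.081, 0.002, -0.001]
contact_force: [0.1, 0.7, -0.4]
opening: 0.781
time: 13.0
eef_pos: [0.4188, 0.2962, 0.0455]
tcp_rot: [0.997, -0.08, 0.001, -0.0]
contact_force: [-0.7, -0.2, 1.9]
opening: 0.785
time: 13.42
eef_pos: [0.4229, 0.2983, 0.1895]
tcp_rot: [0.997, -0.08, 0.008, -0.004]
contact_force: [1.0, 0.9, 0.1]
opening: 0.785
```

```bash
python3 -m jog '{"travel":[[2.6,-37,0],[2.6,-37,0],[2.6,-37,0],[2.6,-37,0],[2.6,-37,0]],"dr":[[0,0,0],[0,0,0],[0,0,0],[0,0,0],[0,0,0]],"jaw":[255,255,255,255,255]}'
python3 -m jog '{"travel":[[2.6,-37,0],[2.6,-37,0],[2.6,-37,0],[2.6,-37,0],[2.6,-37,0]],"dr":[[0,0,0],[0,0,0],[0,0,0],[0,0,0],[0,0,0]],"jaw":[255,255,255,255,255]}'
python3 -m jog '{"travel":[[2.6,-37,0],[2.6,-37,0],[2.6,-36,0],[0,0,-20],[0,0,-20]],"dr":[[0,0,0],[0,0,0],[0,0,0],[0,0,0],[0,0,0]],"jaw":[255,255,255,255,255]}'
python3 -m jog '{"travel":[[0,0,-35],[0,0,-20],[0,0,-10],[0,0,0],[0,0,0]],"dr":[[0,0,0],[0,0,0],[0,0,0],[0,0,0],[0,0,0]],"jaw":[255,255,255,255,255]}'
python3 - <<'E'
from h import *
s=get_state();C=cam('wrist',s);im=snap('wrist','w9');print(s['time'],s['eef_pos'],s['tcp_rot'])
E
```

```text
time: 13.83
eef_pos: [0.4307, 0.1095, 0.1795]
tcp_rot: [0.997, -0.08, 0.0, -0.0]
contact_force: [0.9, -0.2, -0.4]
opening: 0.785
time: 14.25
eef_pos: [0.4438, -0.0758, 0.1796]
tcp_rot: [0.997, -0.081, 0.0, 0.0]
contact_force: [1.0, 0.4, 0.5]
opening: 0.786
time: 14.67
eef_pos: [0.453, -0.1871, 0.1406]
tcp_rot: [0.997, -0.082, 0.002, 0.001]
contact_force: [0.4, -0.8, -0.8]
opening: 0.781
time: 15.08
eef_pos: [0.4522, -0.1842, 0.0748]
tcp_rot: [0.997, -0.08, 0.0, 0.0]
contact_force: [0.6, -0.8, 0.3]
opening: 0.782
15.0833 [ 0.45217209 -0.18415286  0.07481005] [ 9.96757931e-01 -8.04588465e-02  1.52611396e-05  9.96014546e-06]
```

View pics/w9.png

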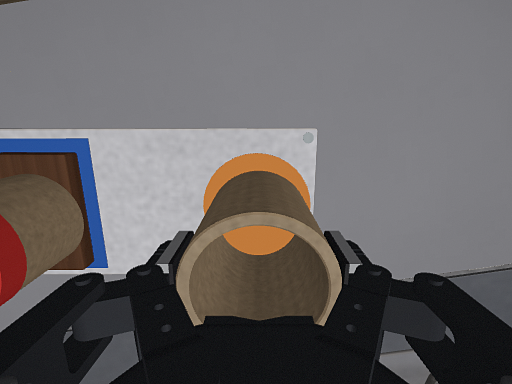

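The tall tube hangs centred over the orange disc. Lowering.

```bash
python3 -m jog '{"travel":[[0,0,-15],[0,0,-7],[0,0,-1],[0,0,0],[0,0,0]],"dr":[[0,0,0],[0,0,0],[0,0,0],[0,0,0],[0,0,0]],"jaw":[255,255,255,255,255]}'
python3 -m jog '{"travel":[[0,0,-1],[0,0,0],[0,0,0]],"dr":[[0,0,0],[0,0,0],[0,0,0]],"jaw":[255,255,255]}'
```

```text
time: 15.55
eef_pos: [0.4525, -0.1844, 0.0524]
tcp_rot: [0.997, -0.081, 0.001, 0.0]
contact_force: [0.4, 0.9, -1.0]
opening: 0.786
time: 15.8
eef_pos: [0.4527, -0.1846, 0.0515]
tcp_rot: [0.997, -0.081, 0.001, 0.0]
contact_force: [0.0, 0.4, 1.5]
opening: 0.781
```

```bash
python3 -m jog '{"travel":[[0,0,0],[0,0,0],[0,0,0],[0,0,0],[0,0,0]],"dr":[[0,0,0],[0,0,0],[0,0,0],[0,0,0],[0,0,0]],"jaw":[100,60,0,0,0]}'
python3 -m jog '{"travel":[[0,0,30],[0,0,40],[0,0,40],[0,0,40],[0,0,10]],"dr":[[0,0,0],[0,0,0],[0,0,0],[0,0,0],[0,0,0]],"jaw":[0,0,0,0,0]}'
python3 -m jog '{"travel":[[12.8,4.4,0],[12.8,4.4,0],[12.8,4.4,0],[12.8,4.4,0],[12.8,4.4,0]],"dr":[[0,0,7],[0,0,7],[0,0,7],[0,0,7],[0,0,7]],"jaw":[0,0,0,0,0]}'
python3 -m jog '{"travel":[[12.8,4.4,0],[12.8,4.4,0],[12.8,4.4,0],[12.8,4.4,0],[12.8,4.4,0]],"dr":[[0,0,7],[0,0,7],[0,0,7],[0,0,7],[0,0,7]],"jaw":[0,0,0,0,0]}'
python3 -m jog '{"travel":[[12.8,4.4,0],[12.8,4.4,0],[12.8,4.4,0],[12.8,4.4,0],[0,0,0]],"dr":[[0,0,7],[0,0,7],[0,0,7],[0,0,7],[0,0,0]],"jaw":[0,0,0,0,0]}'
python3 -m jog '{"travel":[[0,0,0],[0,0,0],[0,0,0]],"dr":[[0,0,0],[0,0,0],[0,0,0]],"jaw":[0,0,0]}'
python3 - <<'E'
from h import *
s=get_state();C=cam('wrist',s);im=snap('wrist','w10');print(s['time'],s['eef_pos'],s['tcp_rot'])
for n,lo,hi,z in [('tan',(8,40,60),(28,200,255),.014),('or',(5,150,150),(20,255,255),.006)]:
    for c in blobs(im,lo,hi,300)[:4]: print(n,cv2.boundingRect(c),rect(C,c,z))
E
```

```text
time: 16.22
eef_pos: [0.4513, -0.1838, 0.0499]
tcp_rot: [0.997, -0.081, -0.001, -0.0]
contact_force: [-0.5, -0.0, 0.5]
opening: 1.004
time: 16.63
eef_pos: [0.4546, -0.1859, 0.2177]
tcp_rot: [0.997, -0.08, 0.005, 0.003]
contact_force: [0.5, -0.2, 0.7]
opening: 0.996
time: 17.05
eef_pos: [0.516, -0.1617, 0.2095]
tcp_rot: [0.974, 0.226, -0.001, -0.0]
contact_force: [-0.7, -0.2, -0.2]
opening: 0.999
time: 17.47
eef_pos: [0.58, -0.1397, 0.2093]
tcp_rot: [0.861, 0.508, -0.001, -0.001]
contact_force: [-0.0, 0.1, -0.4]
opening: 0.998
time: 17.88
eef_pos: [0.6321, -0.1217, 0.2092]
tcp_rot: [0.713, 0.701, -0.0, -0.001]
contact_force: [-0.5, 0.3, 0.4]
opening: 0.999
time: 18.13
eef_pos: [0.6303, -0.1227, 0.2101]
tcp_rot: [0.715, 0.699, -0.0, -0.0]
contact_force: [-0.3, 0.7, 0.3]
opening: 0.996
18.1333 [ 0.63034967 -0.12272959  0.21006568] [ 7.15444808e-01  6.98669030e-01 -3.18717724e-04 -4.60022528e-04]
tan (48, 190, 107, 93) [ 423.7 -204.8  159.7   88.1   32.9]
tan (245, 39, 28, 244) [ 631.  -125.1  298.3   29.8   88.9]
tan (32, 38, 80, 84) [422.9 -13.8  87.3  88.2  -1.4]
tan (103, 52, 55, 69) [487.  -26.6  73.6  59.6  78.9]
or (92, 190, 63, 60) [ 460.2 -177.2   58.4   82.5  -54.1]
```

View pics/w10.png

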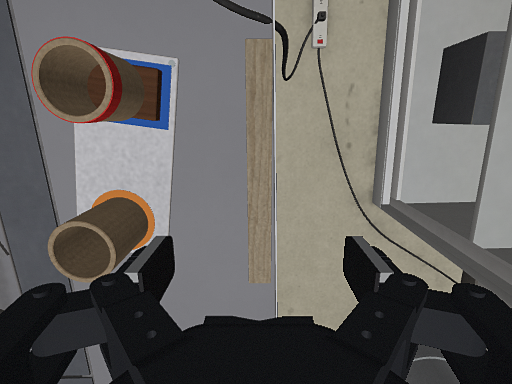

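Both tubes stand in their places. The strip spans rows 39–283 at columns 245–273, at the desk's edge.

```bash
python3 -m jog '{"travel":[[0.7,-2.4,-40],[0,0,-40],[0,0,-40],[0,0,-40],[0,0,-30]],"dr":[[0,0,0.3],[0,0,0],[0,0,0],[0,0,0],[0,0,0]],"jaw":[0,0,0,0,0]}'
python3 -m jog '{"travel":[[0,0,-10],[0,0,-7],[0,0,0],[0,0,0],[0,0,0]],"dr":[[0,0,0],[0,0,0],[0,0,0],[0,0,0],[0,0,0]],"jaw":[0,0,60,120,150]}' 40
python3 -m jog '{"travel":[[0,0,0],[0,0,0],[0,0,0],[0,0,0],[0,0,0]],"dr":[[0,0,0],[0,0,0],[0,0,0],[0,0,0],[0,0,0]],"jaw":[200,255,255,255,255]}' 40
python3 -m jog '{"travel":[[0,0,5],[0,0,20],[0,0,40],[0,0,40],[0,0,40]],"dr":[[0,0,0],[0,0,0],[0,0,0],[0,0,0],[0,0,0]],"jaw":[255,255,255,255,255]}' 40
python3 -m jog '{"travel":[[0,0,30],[0,0,0],[0,0,0],[0,0,0]],"dr":[[0,0,0],[0,0,0],[0,0,0],[0,0,0]],"jaw":[255,255,255,255]}'
```

```text
time: 18.6
eef_pos: [0.6296, -0.1246, 0.0172]
tcp_rot: [0.713, 0.701, -0.001, -0.002]
contact_force: [0.5, 0.3, -0.6]
opening: 0.998
time: 19.02
eef_pos: [0.6339, -0.1257, 0.0066]
tcp_rot: [0.713, 0.701, 0.001, 0.002]
contact_force: [0.3, 0.2, 0.7]
opening: 0.61
time: 19.43
eef_pos: [0.6335, -0.1255, 0.006]
tcp_rot: [0.713, 0.701, 0.001, 0.002]
contact_force: [0.1, 0.3, 5.5]
opening: 0.336
time: 19.85
eef_pos: [0.6307, -0.1245, 0.149]
tcp_rot: [0.713, 0.701, -0.001, -0.001]
contact_force: [0.4, 0.2, -0.3]
opening: 0.334
time: 20.18
eef_pos: [0.6309, -0.1246, 0.1774]
tcp_rot: [0.713, 0.701, -0.0, -0.001]
contact_force: [-0.2, -0.1, -1.4]
opening: 0.333
```

```bash
python3 -m jog '{"travel":[[-33.6,4,0],[-33.6,4,0],[-33.6,4,0],[-33.6,4,0],[-33.6,4,0]],"dr":[[0,0,-1.62],[0,0,-1.62],[0,0,-1.62],[0,0,-1.62],[0,0,-1.62]],"jaw":[255,255,255,255,255]}'
python3 -m jog '{"travel":[[0,0,0],[0,0,-20],[0,0,-20],[0,0,0],[0,0,0]],"dr":[[0,0,0],[0,0,0],[0,0,0],[0,0,0],[0,0,0]],"jaw":[255,255,255,255,255]}'
python3 -m jog '{"travel":[[0,0,0],[0,0,0]],"dr":[[0,0,0],[0,0,0]],"jaw":[255,255]}'
python3 - <<'E'
from h import *
s=get_state();im=snap('wrist','w11');print(s['time'],s['eef_pos'],s['tcp_rot'])
b=snap('side','side1');cv2.imwrite('pics/cmp.png',cv2.cvtColor(np.hstack([im,cv2.resize(b[100:260,180:393],(512,384))])[:, :],cv2.COLOR_RGB2BGR)[::1,::1]); c=cv2.imread('pics/cmp.png');cv2.imwrite('pics/cmp.png',cv2.resize(c,(800,300)))
E
```

```text
time: 20.6
eef_pos: [0.4606, -0.1038, 0.1751]
tcp_rot: [0.761, 0.649, -0.001, -0.003]
contact_force: [-1.2, -0.1, 0.9]
opening: 0.333
time: 21.02
eef_pos: [0.4619, -0.1041, 0.1358]
tcp_rot: [0.761, 0.649, -0.001, -0.003]
contact_force: [0.3, 0.2, -0.7]
opening: 0.333
time: 21.18
eef_pos: [0.4645, -0.1052, 0.1392]
tcp_rot: [0.761, 0.649, 0.0, 0.0]
contact_force: [0.7, -0.7, -0.4]
opening: 0.33
21.1833 [ 0.46447522 -0.10517319  0.13920355] [7.60616829e-01 6.49200909e-01 2.05831103e-04 4.20531999e-04]
```

View pics/cmp.png

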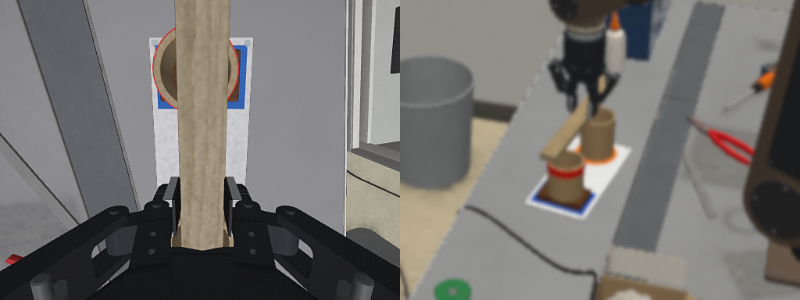

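The strip is held above the short tube, in line with the board and about level. Lowering until contact.

```bash
python3 -m jog '{"travel":[[-1,0,-20],[0,0,-10],[0,0,-5],[0,0,0],[0,0,0]],"dr":[[0,0,0],[0,0,0],[0,0,0],[0,0,0],[0,0,0]],"jaw":[255,255,255,255,255]}'
python3 -m jog '{"travel":[[0,0,-1],[0,0,-1],[0,0,0]],"dr":[[0,0,0],[0,0,0],[0,0,0]],"jaw":[255,255,255]}'
```

```text
time: 21.7
eef_pos: [0.4628, -0.1049, 0.1035]
tcp_rot: [0.761, 0.649, -0.0, -0.0]
contact_force: [-0.7, 0.5, -0.5]
opening: 0.335
time: 21.95
eef_pos: [0.4631, -0.1051, 0.1019]
tcp_rot: [0.761, 0.649, 0.0, 0.0]
contact_force: [-0.3, -0.0, -0.4]
opening: 0.337
```

```bash
python3 -m jog '{"travel":[[0,0,-1],[0,0,0],[0,0,0]],"dr":[[0,0,0],[0,0,0],[0,0,0]],"jaw":[255,255,255]}'
python3 -m jog '{"travel":[[0,0,-1],[0,0,0],[0,0,0]],"dr":[[0,0,0],[0,0,0],[0,0,0]],"jaw":[255,255,255]}'
```

```text
time: 22.2
eef_pos: [0.4629, -0.1049, 0.1006]
tcp_rot: [0.761, 0.649, 0.0, 0.0]
contact_force: [0.5, -0.1, -1.1]
opening: 0.333
time: 22.45
eef_pos: [0.463, -0.105, 0.0998]
tcp_rot: [0.761, 0.649, 0.0, 0.0]
contact_force: [-0.3, -0.0, -0.4]
opening: 0.339
```

```bash
python3 -m jog '{"travel":[[0,0,-1],[0,0,0],[0,0,0]],"dr":[[0,0,0],[0,0,0],[0,0,0]],"jaw":[255,255,255]}'
python3 -m jog '{"travel":[[0,0,-0.7],[0,0,0],[0,0,0]],"dr":[[0,0,0],[0,0,0],[0,0,0]],"jaw":[255,255,255]}'
```

```text
time: 22.7
eef_pos: [0.4633, -0.1051, 0.0996]
tcp_rot: [0.761, 0.649, 0.0, 0.0]
contact_force: [-1.7, 1.7, 5.4]
opening: 0.336
time: 22.95
eef_pos: [0.4635, -0.1051, 0.0996]
tcp_rot: [0.761, 0.649, 0.0, 0.0]
contact_force: [-1.8, 1.4, 8.6]
opening: 0.338
```

```bash
python3 -m jog '{"travel":[[0,0,1.2],[0,0,0],[0,0,0],[0,0,0],[0,0,0]],"dr":[[0,0,0],[0,0,0],[0,0,0],[0,0,0],[0,0,0]],"jaw":[255,255,140,100,60]}'
python3 -m jog '{"travel":[[0,0,0],[0,0,0],[0,0,25],[0,0,40],[0,0,40]],"dr":[[0,0,0],[0,0,0],[0,0,0],[0,0,0],[0,0,0]],"jaw":[0,0,0,0,0]}'
python3 -m jog '{"travel":[[9.6,36.5,5],[9.6,36.5,0],[9.6,36.5,0],[9.6,36.5,0],[9.6,36.5,0]],"dr":[[0,0,0],[0,0,0],[0,0,0],[0,0,0],[0,0,0]],"jaw":[0,0,0,0,0]}'
python3 -m jog '{"travel":[[9.6,36.5,0],[9.6,36.5,0],[9.6,36.5,0],[9.6,36.5,0],[9.6,36.5,0]],"dr":[[0,0,0],[0,0,0],[0,0,0],[0,0,0],[0,0,0]],"jaw":[0,0,0,0,0]}'
python3 -m jog '{"travel":[[9.6,36.5,0],[0,0,0],[0,0,0],[0,0,0]],"dr":[[0,0,0],[0,0,0],[0,0,0],[0,0,0]],"jaw":[0,0,0,0]}'
python3 - <<'E'
from h import *
s=get_state();C=cam('wrist',s);im=snap('wrist','w12');print(s['time'],s['eef_pos'],s['tcp_rot'])
for c in blobs(im,(55,80,30),(95,255,255),300): print(cv2.boundingRect(c),rect(C,c,.035))
t=snap('top','top2');a=cv2.resize(t[155:245,200:320],(480,360));cv2.imwrite('pics/cmp2.png',cv2.cvtColor(np.hstack([cv2.resize(im,(320,360)),a]),cv2.COLOR_RGB2BGR))
E
```

```text
time: 23.37
eef_pos: [0.4625, -0.1048, 0.0986]
tcp_rot: [0.761, 0.649, -0.0, -0.0]
contact_force: [-0.2, -0.3, -0.7]
opening: 0.719
time: 23.78
eef_pos: [0.4615, -0.1043, 0.2035]
tcp_rot: [0.761, 0.649, -0.001, -0.002]
contact_force: [0.8, 0.2, 0.8]
opening: 1.0
time: 24.2
eef_pos: [0.511, 0.0792, 0.2092]
tcp_rot: [0.761, 0.649, 0.0, 0.0]
contact_force: [0.1, -0.2, -0.5]
opening: 0.997
time: 24.62
eef_pos: [0.5589, 0.262, 0.2087]
tcp_rot: [0.761, 0.649, -0.0, -0.0]
contact_force: [1.3, -0.2, -0.1]
opening: 0.999
time: 24.95
eef_pos: [0.5681, 0.2963, 0.2084]
tcp_rot: [0.761, 0.649, -0.001, -0.0]
contact_force: [1.1, -0.0, -0.4]
opening: 1.004
24.95 [0.56807021 0.29629095 0.20835137] [ 7.60501749e-01  6.49335469e-01 -7.32972362e-04 -3.16074838e-05]
(449, 0, 63, 53) [811.5 417.   61.8  47.4   1. ]
(238, 146, 53, 54) [574.3 298.1  58.8  61.5 -71.4]
```

View pics/cmp2.png

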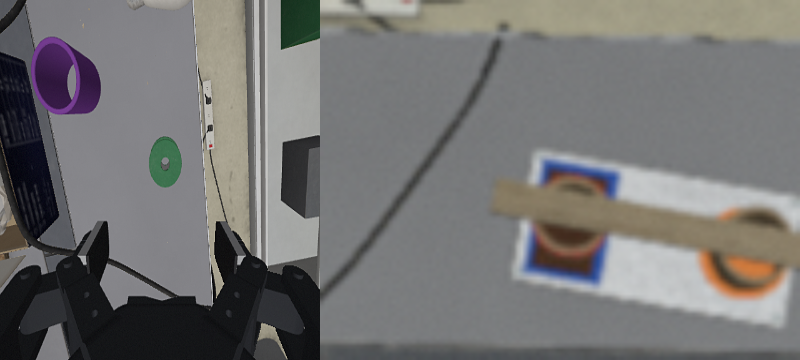

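The bridge lies on both tubes. The reel is centred near (264,172) in the wrist picture, which gives (574,298) mm.

```bash
python3 -m jog '{"travel":[[6,1.5,-40],[0,0,-40],[0,0,-40],[0,0,-40],[0,0,-30]],"dr":[[0,0,0],[0,0,0],[0,0,0],[0,0,0],[0,0,0]],"jaw":[0,0,0,0,0]}'
python3 -m jog '{"travel":[[0,0,-8],[0,0,-4],[0,0,0],[0,0,0],[0,0,0]],"dr":[[0,0,0],[0,0,0],[0,0,0],[0,0,0],[0,0,0]],"jaw":[0,0,40,80,110]}' 50
python3 -m jog '{"travel":[[0,0,0],[0,0,0],[0,0,0],[0,0,0],[0,0,0]],"dr":[[0,0,0],[0,0,0],[0,0,0],[0,0,0],[0,0,0]],"jaw":[255,255,255,255,255]}' 50
python3 -m jog '{"travel":[[0,0,10],[0,0,40],[0,0,40],[0,0,40],[0,0,40]],"dr":[[0,0,0],[0,0,0],[0,0,0],[0,0,0],[0,0,0]],"jaw":[255,255,255,255,255]}' 50
python3 -m jog '{"travel":[[0,0,0],[0,0,0],[0,0,0]],"dr":[[0,0,0],[0,0,0],[0,0,0]],"jaw":[255,255,255]}'
```

```text
time: 25.47
eef_pos: [0.5729, 0.2958, 0.0159]
tcp_rot: [0.761, 0.648, -0.002, -0.001]
contact_force: [-0.9, -0.6, -1.6]
opening: 0.999
time: 25.88
eef_pos: [0.5769, 0.2987, 0.0109]
tcp_rot: [0.761, 0.649, 0.003, 0.001]
contact_force: [-0.8, -0.7, 1.0]
opening: 0.65
time: 26.3
eef_pos: [0.5769, 0.2987, 0.0109]
tcp_rot: [0.761, 0.649, 0.003, 0.001]
contact_force: [-0.2, -2.4, 6.9]
opening: 0.648
time: 26.72
eef_pos: [0.5736, 0.298, 0.179]
tcp_rot: [0.761, 0.649, -0.0, -0.0]
contact_force: [1.4, -0.1, -3.0]
opening: 0.647
time: 26.97
eef_pos: [0.5736, 0.298, 0.1767]
tcp_rot: [0.761, 0.649, -0.0, -0.0]
contact_force: [-0.7, 0.2, -4.0]
opening: 0.647
```

```bash
python3 - <<'E'
from h import *
s=get_state();C=cam('wrist',s);im=snap('wrist','w13');print(s['time'],s['eef_pos'])
E
```

```text
26.9667 [0.57363796 0.29797264 0.17672761]
```

View pics/w13.png

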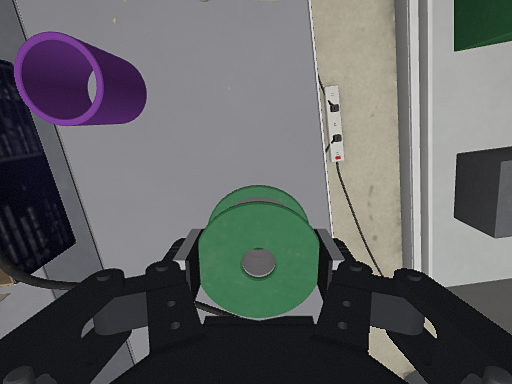

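The reel is held upright, with its hub at about (259,262) and the fingers evenly on both sides.

```bash
python3 - <<'E'
from h import *
C=cam('wrist');p=ray(C,[[259,262],[199,255],[319,255]],.2017)*1000;print(p)
# strip in the top picture
im=cv2.cvtColor(cv2.imread('pics/top2.png'),cv2.COLOR_BGR2RGB);C=cam('top');im[:150]=0;im[240:]=0
im[:,:235]=0;im[:,340:]=0
h=cv2.cvtColor(im,cv2.COLOR_RGB2HSV)
m=cv2.inRange(h,np.array((8,40,90)),np.array((28,150,255)));m=cv2.morphologyEx(m,cv2.MORPH_OPEN,np.ones((5,5)))
c=max(cv2.findContours(m,0,1)[0],key=cv2.contourArea);print(cv2.boundingRect(c),rect(C,c,.108))
E
```

```text
[[573.66270105 297.55654017]
 [547.22955733 305.27017909]
 [601.15066186 296.81791306]]
(247, 150, 93, 14) [ 655.  -127.1   46.4  321.8  -88.6]
```

```bash
python3 - <<'E'
from h import *
im=cv2.cvtColor(cv2.imread('pics/top2.png'),cv2.COLOR_BGR2RGB);C=cam('top');im[:185]=0;im[230:]=0;im[:,:235]=0;im[:,340:]=0
h=cv2.cvtColor(im,cv2.COLOR_RGB2HSV)
for k in (3,5):
    m=cv2.inRange(h,np.array((10,40,90)),np.array((28,140,255)));m=cv2.morphologyEx(m,cv2.MORPH_OPEN,np.ones((k,k)))
    c=max(cv2.findContours(m,0,1)[0],key=cv2.contourArea);print(cv2.boundingRect(c),rect(C,c,.108))
print([s for s in im[205,255:300:10]])
E
```

```text
(243, 200, 86, 24) [ 467.2 -104.8  297.3   48.4   79.2]
(244, 200, 85, 23) [ 467.8 -105.   296.4   42.7   81. ]
[array([137, 125, 101], dtype=uint8), array([135, 122, 100], dtype=uint8), array([149, 142, 127], dtype=uint8), array([193, 196, 197], dtype=uint8), array([188, 192, 193], dtype=uint8)]
```

```bash
python3 -m jog '{"travel":[[-10,-36.6,0],[-10,-36.6,0],[-10,-36.6,0],[-10,-36.6,0],[-10,-36.6,0]],"dr":[[0,0,0],[0,0,0],[0,0,0],[0,0,0],[0,0,0]],"jaw":[255,255,255,255,255]}'
python3 -m jog '{"travel":[[-10,-36.6,0],[-10,-36.6,0],[-10,-36.6,0],[-10,-36.6,0],[-10,-36.6,0]],"dr":[[0,0,0],[0,0,0],[0,0,0],[0,0,0],[0,0,0]],"jaw":[255,255,255,255,255]}'
python3 -m jog '{"travel":[[-10.5,-36.6,0],[0,0,0],[0,0,0],[0,0,-20],[0,0,-15]],"dr":[[0,0,0],[0,0,0],[0,0,0],[0,0,0],[0,0,0]],"jaw":[255,255,255,255,255]}'
python3 -m jog '{"travel":[[0,0,-10],[0,0,0],[0,0,0],[0,0,0]],"dr":[[0,0,0],[0,0,0],[0,0,0],[0,0,0]],"jaw":[255,255,255,255]}'
python3 - <<'E'
from h import *
s=get_state();im=snap('wrist','w14');print(s['time'],s['eef_pos'],s['tcp_rot'])
E
```

```text
time: 27.43
eef_pos: [0.5218, 0.1137, 0.1739]
tcp_rot: [0.76, 0.649, -0.002, -0.002]
contact_force: [0.8, -0.0, -2.2]
opening: 0.651
time: 27.85
eef_pos: [0.472, -0.0688, 0.1744]
tcp_rot: [0.761, 0.649, -0.001, -0.002]
contact_force: [1.1, 0.3, -2.1]
opening: 0.648
time: 28.27
eef_pos: [0.4635, -0.1036, 0.1404]
tcp_rot: [0.761, 0.649, -0.0, -0.001]
contact_force: [-0.5, -0.2, -2.9]
opening: 0.643
time: 28.6
eef_pos: [0.4644, -0.1041, 0.1324]
tcp_rot: [0.76, 0.65, 0.0, 0.0]
contact_force: [0.6, -0.4, -2.2]
opening: 0.652
28.6 [ 0.46436923 -0.10405858  0.13235677] [7.60314817e-01 6.49554729e-01 1.16413593e-04 1.38875374e-04]
```

View pics/w14.png

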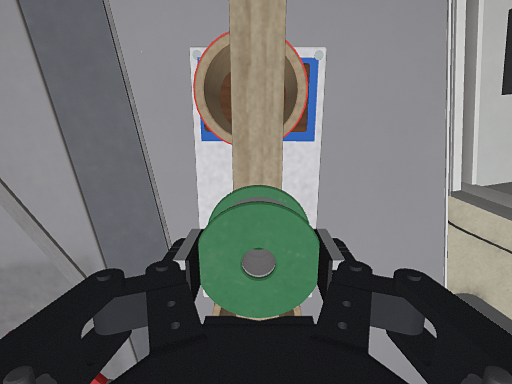

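The reel at (259,262) hangs over the strip's centreline (columns 232–285). I'll lower it in small steps, starting from 132 mm; contact should come near 117–119 mm.

```bash
python3 -m jog '{"travel":[[-1,-0.5,-7],[0,0,-4],[0,0,0],[0,0,0],[0,0,0]],"dr":[[0,0,0],[0,0,0],[0,0,0],[0,0,0],[0,0,0]],"jaw":[255,255,255,255,255]}'
python3 -m jog '{"travel":[[0,0,-1],[0,0,0],[0,0,0]],"dr":[[0,0,0],[0,0,0],[0,0,0]],"jaw":[255,255,255]}'
python3 -m jog '{"travel":[[0,0,-1],[0,0,0],[0,0,0]],"dr":[[0,0,0],[0,0,0],[0,0,0]],"jaw":[255,255,255]}'
```

```text
time: 29.07
eef_pos: [0.463, -0.1051, 0.1211]
tcp_rot: [0.761, 0.649, 0.0, 0.0]
contact_force: [-0.3, 0.2, -2.3]
opening: 0.651
time: 29.32
eef_pos: [0.463, -0.1051, 0.1201]
tcp_rot: [0.761, 0.649, 0.0, 0.0]
contact_force: [-0.5, 0.8, -3.3]
opening: 0.646
time: 29.57
eef_pos: [0.4629, -0.105, 0.119]
tcp_rot: [0.761, 0.649, -0.0, -0.0]
contact_force: [0.6, 0.5, -2.9]
opening: 0.646
```

```bash
python3 -m jog '{"travel":[[0,0,-0.7],[0,0,0],[0,0,0]],"dr":[[0,0,0],[0,0,0],[0,0,0]],"jaw":[255,255,255]}'
python3 -m jog '{"travel":[[0,0,-0.7],[0,0,0],[0,0,0]],"dr":[[0,0,0],[0,0,0],[0,0,0]],"jaw":[255,255,255]}'
```

```text
time: 29.82
eef_pos: [0.4631, -0.1051, 0.1187]
tcp_rot: [0.761, 0.649, 0.0, 0.0]
contact_force: [-0.1, 0.8, -0.4]
opening: 0.645
time: 30.07
eef_pos: [0.4633, -0.1052, 0.1185]
tcp_rot: [0.761, 0.649, 0.0, 0.0]
contact_force: [-1.7, 0.6, 5.0]
opening: 0.652
```

Contact. Release gently, retract upward, and inspect.

```bash
python3 -m jog '{"travel":[[0,0,0.7],[0,0,0],[0,0,0],[0,0,0],[0,0,0]],"dr":[[0,0,0],[0,0,0],[0,0,0],[0,0,0],[0,0,0]],"jaw":[255,80,60,30,0]}'
python3 -m jog '{"travel":[[0,0,0],[0,0,0],[0,0,20],[0,0,40],[0,0,40]],"dr":[[0,0,0],[0,0,0],[0,0,0],[0,0,0],[0,0,0]],"jaw":[0,0,0,0,0]}'
python3 -m jog '{"travel":[[0,0,40],[0,0,20],[0,0,0],[0,0,0],[0,0,0]],"dr":[[0,0,0],[0,0,0],[0,0,0],[0,0,0],[0,0,0]],"jaw":[0,0,0,0,0]}'
python3 - <<'E'
from h import *
s=get_state();C=cam('wrist',s);im=snap('wrist','w15');print(s['time'],s['eef_pos'])
for c in blobs(im,(55,80,30),(95,255,255),300)[:1]: print(cv2.boundingRect(c),rect(C,c,.143))
b=snap('side','side2');a=cv2.resize(b[120:240,200:340],(448,384),interpolation=cv2.INTER_CUBIC)
cv2.imwrite('pics/fin.png',cv2.resize(cv2.cvtColor(np.hstack([im,a]),cv2.COLOR_RGB2BGR),(800,320)))
E
```

```text
time: 30.48
eef_pos: [0.4629, -0.105, 0.1181]
tcp_rot: [0.761, 0.649, -0.0, -0.0]
contact_force: [-0.0, 0.1, 0.8]
opening: 0.988
time: 30.9
eef_pos: [0.4615, -0.1044, 0.2175]
tcp_rot: [0.761, 0.649, -0.001, -0.002]
contact_force: [0.9, 0.1, 0.0]
opening: 1.002
time: 31.32
eef_pos: [0.4623, -0.1048, 0.277]
tcp_rot: [0.761, 0.649, -0.0, -0.001]
contact_force: [-0.9, 0.2, 0.2]
opening: 0.997
31.3167 [ 0.46234247 -0.10475113  0.27701077]
(230, 153, 59, 61) [ 462.8 -105.7   60.1   60.1   36.4]
```

View pics/fin.png

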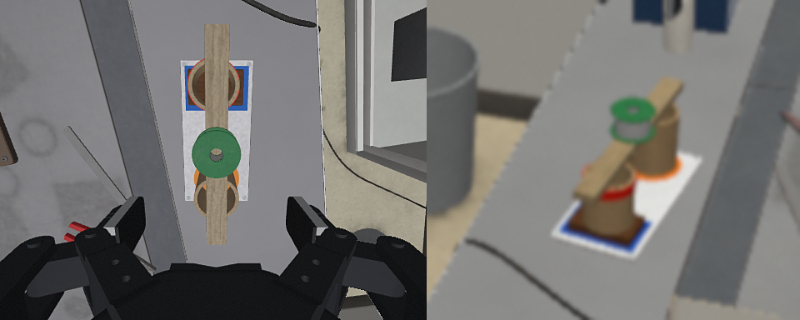

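```bash
python3 - <<'E'
from h import *
C=cam('wrist');p=ray(C,[[260.5,29],[260,293.5]],.108)*1000;d=p[0]-p[1];print(p,p.mean(0),np.hypot(*d),np.degrees(np.arctan2(d[1],d[0])))
im=cv2.cvtColor(cv2.imread('pics/w15.png'),cv2.COLOR_BGR2RGB)
for c in blobs(im,(105,150,80),(125,255,255),30)[:4]: print('blue',cv2.boundingRect(c),rect(C,c,.006))
# tall tube rim (cardboard) below the reel, from hull of tan pixels either side of the strip
print(get_state()['time'],get_state()['contact_force'])
print(sign_off())
E
```

```text
[[ 487.07160902   42.22889029]
 [ 440.09654955 -252.86322405]] [ 463.58407929 -105.31716688] 298.80765076913895 80.95510382376762
blue (274, 79, 25, 54) [511.8 -31.4  71.3  31.6  80.1]
blue (222, 79, 21, 54) [437.  -19.4  71.   27.2  81.1]
31.4167 [-0.4794983  0.2983794 -0.0721878]
the job is handed in; nothing more can be done
None
```

The lamp frame is set up as asked and handed in at about 31 s of the 136 s allowed. No verdict was reported.

| Part | Last check | Tolerance |
|---|---|---|
| Packer on the blue mark | about 2 mm off when placed, yaw within 0.5° | 12 mm, 0.15 rad |
| Short tube on the packer | about 2 mm off when placed | 12 mm |
| Tall tube on the orange mark | set down within about 2 mm; not measured afterwards, only seen standing on the mark | 12 mm |
| Strip | centre (463.6, −105.3) mm against the board's (463.3, −105); in line within about 0.1° | 15 mm, 0.1 rad |
| Reel on the strip | (462.8, −105.7) mm, about 1 mm from the strip's middle | 15 mm |

- **By eye only:** I judged the strip level, the reel flat and both tubes upright from the final wrist and side pictures; I did not measure their angles.
- **Glue bottle and bulb:** the arm never came near either one.
- **Disagreements:** a coarse top-camera check of the strip gave x = 467–468 mm, about 4 mm from the wrist camera's reading. Its colour mask was blurred by the tubes underneath. The gripper opening on the reel read about 55 mm instead of 60 mm, but the picture showed the reel held evenly.

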